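# Rock a plug-in sensor head out of its test socket and park it

### The job

Free the sensor head from the white test socket by rocking it gently: push its tall handle towards one end of its board until the pin at the other end clicks up, then push back until the second pin clicks up too, without tipping it hard over. Then lift it out, set it down gently and upright in the orange cradle with an end of the board centred on each wall, and let go. Leave the circuit panel, reel, bottle and screwdriver where they are.

Things in the scene. Friction and masses are not known exactly. Their poses are not given: they have to be found in the camera images.
- head: Sensor head, 0.25 to 0.42 kg, plugged into the socket. Origin: centre of its board's underside; z up, y along the board to its yellow end, x across. Green board 130 (y) x 54 (x) x 10 mm, yellow strip at the +y end, blue at -y, metal can 20 across, 10 high at y +-51; grey block 72 (y) x 44 (x), z 10 to 46; black handle 36 (y) x 24 (x), z 46 to 110. Two brass pins below at y +-30, down to z -17.5.
- handle_top (a point): Centre of the flat top of the black handle, (0, 0, 110) mm in the head. Push its y faces or pinch it near here. Pushed towards the blue end (-y), the head tips about the socket's edge and the yellow pin rises; pushed towards yellow (+y), the blue pin rises. The first click takes 10 to 25 N and a push of 13 to 18 mm, the second less; a pin may stick unclicked 5 to 8.5 mm up: push again, 3 mm farther.
- socket: White socket block, fixed; origin: centre of its underside, z up, axes as the plugged head's. 88 (y) x 70 (x) x 40 mm high, base plate 140 x 100 x 6; the board lies on its top. Two slots at y +-30, 19 (y) x 14 (x) mm, for the pins (12 x 12 mm): 3.5 mm play each way in y, 1 mm in x. Sprung catches inside hold each pin; pulling both at once needs 15 to 30 N.
- yellow_pin (a point): Centre of the foot of the yellow-end pin, (0, 30, -17.5) mm in the head, 22.5 mm above the socket's underside when plugged in. Clicked up, it has risen 9 to 10 mm with the head leaning by 0.11 to 0.15 rad, the catches have shut beneath it and it does not sink back; less far up, it can. With both clicked the head stands level and loose, 8 to 9.5 mm up, and lifts out freely.
- blue_pin (a point): Centre of the foot of the blue-end pin, (0, -30, -17.5) mm in the head; heights and catches as for the yellow pin.
- cradle: Orange parking cradle, fixed; origin: centre of its underside, z up. Floor 120 (y) x 80 (x) x 6 mm with an 8 mm thick wall at each y end (centres y +-56), wall tops 38 mm up; open on the x sides. The board lies along y, either way round, an end on each wall, with the pins hanging between the walls.
- panel: Bystander: loose green circuit panel 110 x 90 mm with rows of metal cans, 13 mm high in all; origin at the centre of its underside.
- reel: Bystander: grey flanged reel standing on end, 56 mm across, 40 high; origin at the centre of its underside.
- bottle: Bystander: white bottle with a red cap, 70 mm across, 160 high; origin at the centre of its underside.
- driver: Bystander: screwdriver 170 mm long lying along its x; origin beneath its middle.
There are look-alikes about, which are no part of the job. Leave any brown or pink look-alike of the socket alone.

How it is judged:
By the outcome, as a careful person would: the job done as asked, in the order asked, and still so for the second after the job is handed in, with the robot touching nothing.
It also fails if it takes over 48 s, if anything falls off the work surface, if the arm or the gripper's body presses on something with over 40 N, if the wrist force passes 120 N, or if a joint passes its speed limit or range.

### The arm

A 6-joint arm with a two-finger parallel gripper is mounted at the origin on the work surface. World frame = base frame: x ahead of the robot, y to its left, z up, the work surface at z = 0. Lengths are in m, angles in rad, forces in N, time in s.
With the tool pointing down it reaches from about 0.425 to 1.125 m from the base axis. Payload 14.9 kg.
Tool frame: the origin (TCP) lies midway between the tips of the shut fingers; the grasp point (between the pads) lies 19 mm behind it; y points along the fingers, z is the direction in which the jaws open and shut, and the axes are right-handed (so a half turn about y gives the same grasp; the last joint's range is limited). The gripper opens to 91 mm and grips with 3 to 60 N. Pads are 32 mm wide; open, the fingers measure 118 mm over their backs; the gripper's body (76 mm by 178 mm) begins 60 mm behind the grasp point.
Start: joints at [-1.23, 0.379, 1.734, -0, 1.028, -0.033], TCP at [0.256, -0.652, 0.214] pointing down, gripper open.
Joint ranges: [-2.77, 2.77], [-0.74, 2.19], [0, 2.66], [-1.06, 4.2], [0.31, 2.87], [-3.08, 3.08]. Speed limits (rad/s): [1.89, 1.89, 2.39, 3.14, 3.14, 3.14].

### API

Orientations are given as [roll, pitch, yaw] about the fixed x, y, z axes, in that order (R = Rz(yaw) Ry(pitch) Rx(roll)).
In Python, from rig import status, viewer, manip, nets gives the robot as it stands.
- The arm moves only by the tool servo_tool, never from a script. Its argument "commands" is a list of rows, each an object with "linear": the shift along the tool's x, y, z in cm, a list of three; "turn": the turn about the tool's y in rad; "hand": the finger opening in cm, from 0 to 9.12. In form: [{"linear": [tx, ty, tz], "turn": turn, "hand": hand}, ...]. A call has 1 to 8 rows; each row shifts and turns the commanded pose from where the row before left it, along the tool's axes as they then stand; what a row does not reach is not made up. A row lasts 1/12 s, in which the tool goes at most 41.7 mm and 7.16 degrees, less where a joint would pass 70% of its speed; a pose out of reach is approached as far as the arm can. A call is refused whole if a number of a shift passes 4.17 or a number of a turn 0.125, either way. A call with a gripper value outside its range is refused whole. The fingers move at their own pace and stop on an object; "squeeze" is the grip in N (left out, the last holds). Time passes only in rows, so rows that do not move let the fingers close. It gives the time, the measured TCP pose, the force and the opening at its end, in the units of the state.
- status.read_state(): the state, without advancing time (a new reading comes with each control period).
- viewer.read_camera(name): name is "scene" or "top" or "wrist"; returns the picture (400x640x3 uint8, red, green, blue); there is no depth.
- viewer.camera_info(name): a dict with "K" (3x3 intrinsics, pixels), "rvec" (rotation vector, rad) and "tvec" (3), from world to camera coordinates, as OpenCV has them. Camera axes: x right, y down, z forward; pixel columns grow to the right and rows downward; lengths in m; the calibration is good to about 2 mm. A picture is of the moment at which its call begins: read the wrist's pose just before it. camera_info takes no time and is no camera call; for the wrist camera it gives the pose at the moment of the call.
- manip.close_job(): hands the job in, once; it reports no verdict.
Trained networks look in the newest picture that a camera, given by its name, has taken for a name from the list of things; names that differ only in an ending like _2 or _b are one class to them, and where a whole thing is asked for, a point or a joint stands for the part that bears it (a point fixed in the world has none). Each returns a list of dicts, best first, with "confidence" (0 to 1); they miss things now and then, are a little off and sometimes report something else, mostly with a low value. They report only what shows in the picture. A call takes as long as a camera call. They do not tell look-alikes from the thing itself.
- nets.spot_in(label, camera): "xy" ([column, row] in pixels, amid what is visible of it).
- nets.outline_of(label, camera): "region" (400x640 bool, what is visible of it) and "xy" ([column, row] in pixels, amid what is visible of it).
- nets.spot_point(label, camera): "xy" ([column, row] in pixels: a listed point, or the origin of a listed thing).
The state is a dict: "clock": time; "joint_positions": joint angles; "joint_velocities": joint speeds; "joint_torque": joint torques, N m; "position": TCP position; "tool_rot": TCP orientation; "force": force on the tool from outside, world axes, zero at the start; "wrist_torque": the same for the moment, N m; "finger_gap": opening from 0.0 (shut) to 1.0 (fully open).
Only numpy, scipy, OpenCV 4.12 (cv2) and the standard library are available. Lean on these libraries where they do the work, as an engineer would, in place of code of your own. Each camera call takes 0.05 s, during which the arm holds its last target. There are 200 camera calls.

## Working session

There is one attempt and no reset: what is moved stays moved. The work goes in short steps, Python scripts to look and compute and a tool call to move; the robot and the scene stay as the last step left them, time stands still between calls to the robot, and variables do not carry over. Pictures are saved under pics/ and viewed, and the job is handed in when it is done.

Besides the shell and the picture viewer there is one more tool, called after "Request:" as a command line: name --argument value ..., lists and objects as JSON in quotes. servo_tool: Moves the arm, as the interface text tells. Its arguments: {"type":"object","properties":{"commands":{"type":"array"},"squeeze":{"type":"number"}},"required":["commands"]}

```bash
ls; mkdir -p pics; python3 - <<'E'
from rig import status, viewer, manip, nets
import cv2
print(status.read_state())
for c in ["scene","top","wrist"]:
    im=viewer.read_camera(c); cv2.imwrite(f"pics/{c}0.png",im[:,:,::-1])
    print(c,viewer.camera_info(c))
E
```

```text
pics
{'clock': 0.0, 'joint_positions': array([-1.23029617e+00,  3.79421483e-01,  1.73478171e+00, -9.51742713e-07,
        1.02853668e+00, -3.32898413e-02]), 'joint_velocities': array([ 0.00031972,  0.0005328 ,  0.00013721,  0.00056516, -0.00073389,
        0.00127081]), 'joint_torque': array([ 2.07674770e-03, -7.63737273e+01, -4.34355390e+01,  6.52651442e-02,
        4.23827022e-02, -1.06722043e-04]), 'position': array([ 0.25546663, -0.65127819,  0.21327877]), 'tool_rot': array([-1.57194293e+00,  3.73693650e-05, -2.76780218e+00]), 'force': array([ 0.24551671,  0.15997528, -0.20070683]), 'wrist_torque': array([0.05747188, 0.02959609, 0.00648081]), 'finger_gap': 0.9980094619587788}
scene {'K': array([[489.18120267,   0.        , 318.99305731],
       [  0.        , 489.18120267, 196.07566469],
       [  0.        ,   0.        ,   1.        ]]), 'rvec': array([ 1.90846895,  1.41192087, -0.62657249]), 'tvec': array([-0.15946219, -0.28207699,  1.82346355])}
top {'K': array([[400.19304441,   0.        , 320.82824764],
       [  0.        , 400.19304441, 193.17259261],
       [  0.        ,   0.        ,   1.        ]]), 'rvec': array([ 2.13757539, -2.14907569,  0.22161575]), 'tvec': array([-0.02914978,  0.61852476,  1.15675212])}
wrist {'K': array([[299.92276765,   0.        , 317.47935622],
       [  0.        , 299.92276765, 201.51664714],
       [  0.        ,   0.        ,   1.        ]]), 'rvec': array([-2.39050195,  1.62813682,  0.23839978]), 'tvec': array([-0.70003291, -0.03328527,  0.39068819])}
```

View pics/scene0.png

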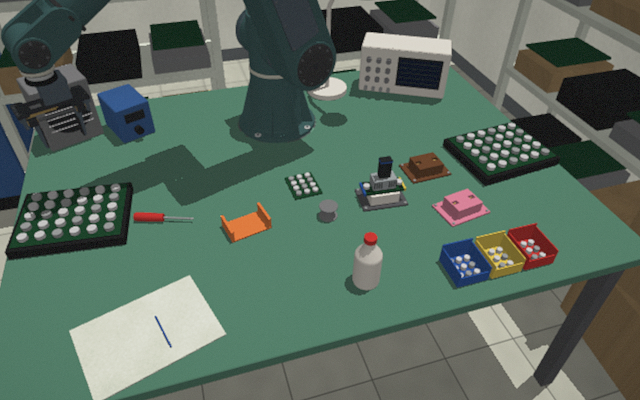

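View pics/top0.png

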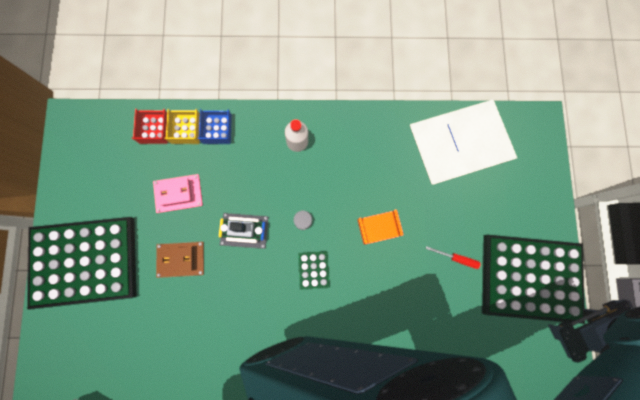

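View pics/wrist0.png

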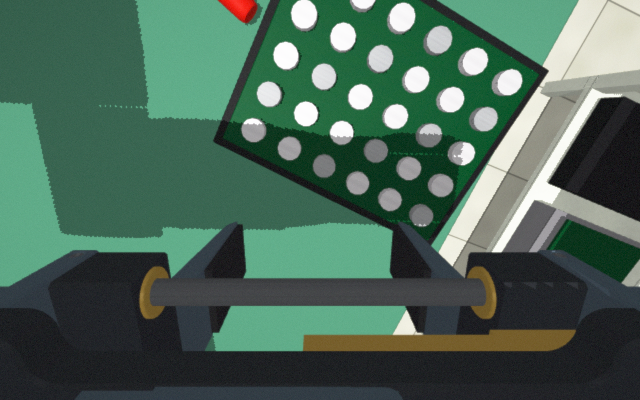

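```bash
cat > h.py <<'E'
import numpy as np, cv2
from rig import status, viewer, manip, nets
def P(cam):
    i=viewer.camera_info(cam); R=cv2.Rodrigues(i["rvec"])[0]; return i["K"],R,i["tvec"]
def back(cam,uv,z,c=None):
    K,R,t=c or P(cam); d=R.T@np.linalg.solve(K,[uv[0],uv[1],1]); o=-R.T@t
    return o+d*(z-o[2])/d[2]
def proj(cam,X,c=None):
    K,R,t=c or P(cam); X=np.atleast_2d(X); p=(X@R.T+t)@K.T; return p[:,:2]/p[:,2:]
E
python3 - <<'E'
from h import *
for c in ["top","scene"]:
    viewer.read_camera(c)
    for l in ["handle_top","head","socket","yellow_pin","blue_pin","cradle","bottle","reel","panel","driver"]:
        print(c,l,[(np.round(d["xy"],1).tolist(),round(d["confidence"],2)) for d in nets.spot_point(l,c)[:3]])
im=cv2.imread("pics/top0.png"); a=im[195:270,200:300]; b=im[195:270,340:440]
cv2.imwrite("pics/z1.png",cv2.resize(np.hstack([a,b]),None,fx=4,fy=4,interpolation=cv2.INTER_CUBIC))
im=cv2.imread("pics/scene0.png"); a=im[140:250,210:420]
cv2.imwrite("pics/z2.png",cv2.resize(a,None,fx=3.8,fy=3.8,interpolation=cv2.INTER_CUBIC))
E
```

```text
top handle_top [([231.6, 227.4], 0.81)]
top head [([243.9, 230.5], 0.71), ([297.8, 140.1], 0.45), ([244.8, 231.2], 0.25)]
top socket [([178.9, 259.9], 0.93), ([242.6, 230.6], 0.71), ([175.6, 192.9], 0.66)]
top yellow_pin [([233.4, 225.7], 0.84)]
top blue_pin [([251.9, 229.7], 0.75)]
top cradle [([376.9, 227.3], 0.82), ([317.5, 269.6], 0.36)]
top bottle [([297.3, 141.3], 0.85)]
top reel [([306.2, 220.2], 0.86), ([253.4, 230.9], 0.54)]
top panel [([315.4, 271.5], 0.82), ([450.2, 257.3], 0.58)]
top driver [([450.2, 256.1], 0.74)]
scene handle_top [([386.7, 158.2], 0.66)]
scene head [([383.7, 184.6], 0.88), ([364.7, 277.7], 0.54)]
scene socket [([383.2, 197.6], 0.87), ([427.9, 169.4], 0.86), ([459.9, 203.1], 0.8)]
scene yellow_pin [([391.0, 193.8], 0.57)]
scene blue_pin [([373.3, 196.2], 0.7), ([243.8, 226.8], 0.57)]
scene cradle [([365.7, 277.2], 0.74)]
scene bottle [([366.0, 280.1], 0.89)]
scene reel [([327.9, 215.2], 0.76)]
scene panel [([301.7, 187.0], 0.69)]
scene driver [([164.9, 220.9], 0.65)]
```

View pics/z1.png

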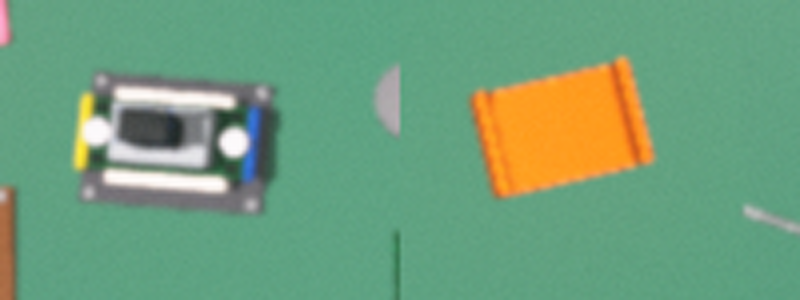

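View pics/z2.png

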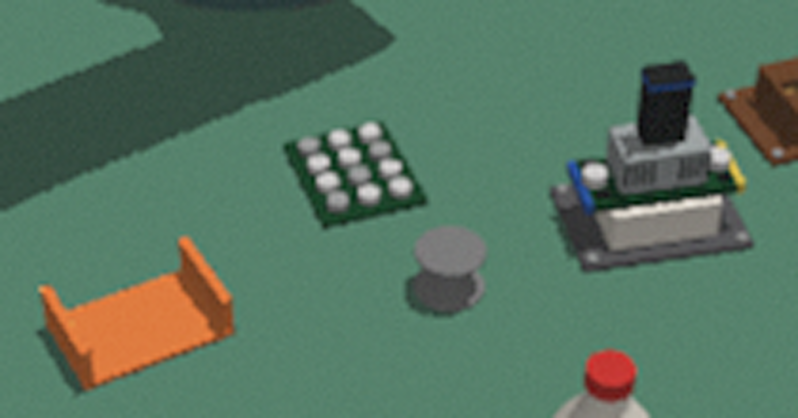

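```bash
python3 - <<'E'
from h import *
from scipy.optimize import least_squares
def fit(cam,obj,pix,x0):
    obj=np.array(obj);pix=np.array(pix);c=P(cam)
    def f(p):
        cs,s=np.cos(p[2]),np.sin(p[2])
        X=np.c_[p[0]+cs*obj[:,0]-s*obj[:,1],p[1]+s*obj[:,0]+cs*obj[:,1],obj[:,2]]
        return (proj(cam,X,c)-pix).ravel()
    r=least_squares(f,x0); return r.x,np.abs(r.fun).max(),np.sqrt((r.fun**2).mean())
u=lambda x,y:(200+(x+.5)/4-.5,195+(y+.5)/4-.5)
v=lambda x,y:(340+(x-400+.5)/4-.5,195+(y+.5)/4-.5)
b0=back("top",u(170,140),.04);print(b0)
print("handle",back("top",(231.6,227.4),.15))
for n,c in [("head strips",[((.027,.065,.05),u(82,94)),((-.027,.065,.05),u(75,169)),((.027,-.065,.05),u(261,108)),((-.027,-.065,.05),u(251,182))]),
 ("base",[((.05,.07,.006),u(96,73)),((.05,-.07,.006),u(273,85)),((-.05,-.07,.006),u(263,213)),((-.05,.07,.006),u(80,205))])]:
    print(n,fit("top",[a for a,_ in c],[b for _,b in c],[b0[0],b0[1],0]))
b0=back("top",v(560,130),.03)
c=[((.04,.06,.038),v(472,95)),((-.04,.06,.038),v(495,197)),((.04,-.06,.038),v(628,58)),((-.04,-.06,.038),v(653,160))]
print("cradle",fit("top",[a for a,_ in c],[b for _,b in c],[b0[0],b0[1],0]))
for l,px,z in [("reel",(303,219),.04),("bottle",(296,126),.16),("panel",(313,270),.013)]: print(l,back("top",px,z))
E
```

```text
[0.51060815 0.20409594 0.04      ]
handle [0.50737424 0.21466024 0.15      ]
head strips (array([ 0.51114814,  0.20445151, -0.08203532]), np.float64(0.6845790032003833), np.float64(0.36343783535593094))
base (array([ 0.51077134,  0.20338904, -0.06576496]), np.float64(0.5969902569295584), np.float64(0.31516379578953))
cradle (array([ 0.51823614, -0.21262455,  0.21603138]), np.float64(0.8555310749745217), np.float64(0.4998905941518085))
reel [0.54175556 0.02168535 0.04      ]
bottle [0.79366387 0.03983532 0.16      ]
panel [ 0.38951079 -0.00817045  0.013     ]
```

```bash
cat >> h.py <<'E'
from scipy.spatial.transform import Rotation as Ro
def tool():
    s=status.read_state(); return s["position"],Ro.from_euler("xyz",s["tool_rot"]).as_matrix(),s
def rel(target):
    p,R,s=tool(); return R.T@(np.array(target)-p)*100   # cm in tool axes
E
python3 - <<'E'
from h import *
p,R,s=tool(); K,Rc,t=P("wrist"); o=-Rc.T@t
print("cam in tool (m)",R.T@(o-p)); print("cam fwd in tool",R.T@Rc.T[:,2],"right",R.T@Rc.T[:,0])
print(s["joint_positions"], R.round(3))
E
```

```text
cam in tool (m) [-0.08069653 -0.17021677  0.00022718]
cam fwd in tool [2.86294538e-01 9.58141313e-01 8.13642404e-04] right [-1.06752923e-03 -5.30207842e-04  9.99999290e-01]
[-1.23026115e+00  3.78915590e-01  1.73422107e+00  1.96040888e-05
  1.02848598e+00 -3.33188693e-02] [[-0.931  0.     0.365]
 [-0.365  0.    -0.931]
 [-0.    -1.    -0.   ]]
```

Request:
servo_tool --commands '[{"linear": [-1.4, 0, -1.5], "turn": 0, "hand": 9.12}, {"linear": [-2.64, 0, -3.0], "turn": 0, "hand": 9.12}, {"linear": [-2.64, 0, -3.0], "turn": 0, "hand": 9.12}, {"linear": [-2.64, 0, -3.0], "turn": 0, "hand": 9.12}, {"linear": [-2.64, 0, -3.0], "turn": 0, "hand": 9.12}, {"linear": [-2.64, 0, -3.0], "turn": 0, "hand": 9.12}, {"linear": [-2.64, 0, -3.0], "turn": 0, "hand": 9.12}, {"linear": [-2.64, 0, -3.0], "turn": 0, "hand": 9.12}]'

```text
clock: 1.92
position: [0.3587, -0.3679, 0.2141]
tool_rot: [-1.57, 0.0, -2.768]
force: [0.4, 0.0, 0.9]
finger_gap: 0.998
```

Request:
servo_tool --commands '[{"linear": [-2.64, 0, -3.0], "turn": 0, "hand": 9.12}, {"linear": [-2.64, 0, -3.0], "turn": 0, "hand": 9.12}, {"linear": [-2.64, 0, -3.0], "turn": 0, "hand": 9.12}, {"linear": [-2.64, 0, -3.0], "turn": 0, "hand": 9.12}, {"linear": [-1.3, 0, -1.5], "turn": 0.05, "hand": 9.12}, {"linear": [0, 0, 0], "turn": 0.1, "hand": 9.12}, {"linear": [0, 0, 0], "turn": 0, "hand": 9.12}, {"linear": [0, 0, 0], "turn": 0, "hand": 9.12}]'

```text
clock: 2.58
position: [0.4197, -0.2007, 0.2141]
tool_rot: [-1.57, 0.0, -2.915]
force: [-0.6, -0.5, -0.1]
finger_gap: 1.002
```

```bash
python3 - <<'E'
from h import *
import pickle
p,R,s=tool(); c=P("wrist"); im=viewer.read_camera("wrist"); cv2.imwrite("pics/w1.png",im[:,:,::-1]); pickle.dump(c,open("w1.pkl","wb"))
print(p,s["tool_rot"],s["clock"],s["force"],np.abs(s["joint_velocities"]).max())
obj=np.array([[.04,.06,.038],[-.04,.06,.038],[.04,-.06,.038],[-.04,-.06,.038]])
a=.216; X=np.c_[.5182+np.cos(a)*obj[:,0]-np.sin(a)*obj[:,1],-.2126+np.sin(a)*obj[:,0]+np.cos(a)*obj[:,1],obj[:,2]]
print(proj("wrist",X,c).round(1))
E
```

```text
[ 0.41973075 -0.20068925  0.21408907] [-1.57049554e+00  2.11867935e-04 -2.91465899e+00] 2.5833 [-0.63589273 -0.51397222 -0.06042122] 0.025463442902674296
[[292.6  59.4]
 [293.5 136.7]
 [406.2  60.9]
 [399.3 138. ]]
```

View pics/w1.png

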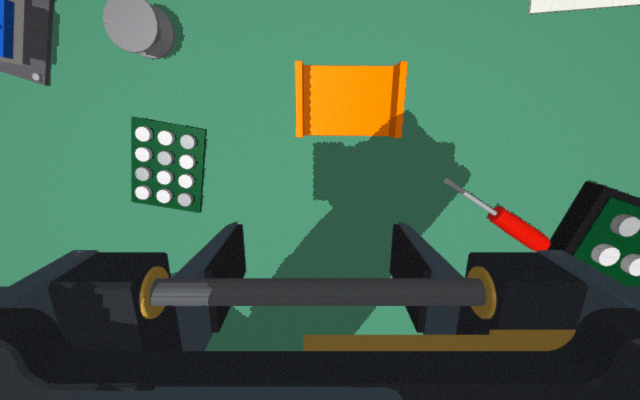

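```bash
python3 - <<'E'
import cv2
im=cv2.imread("pics/w1.png")[50:150,280:420]
cv2.imwrite("pics/w1z.png",cv2.resize(im,None,fx=5.5,fy=5.5,interpolation=cv2.INTER_NEAREST))
E
```

```text
(no output)
```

View pics/w1z.png

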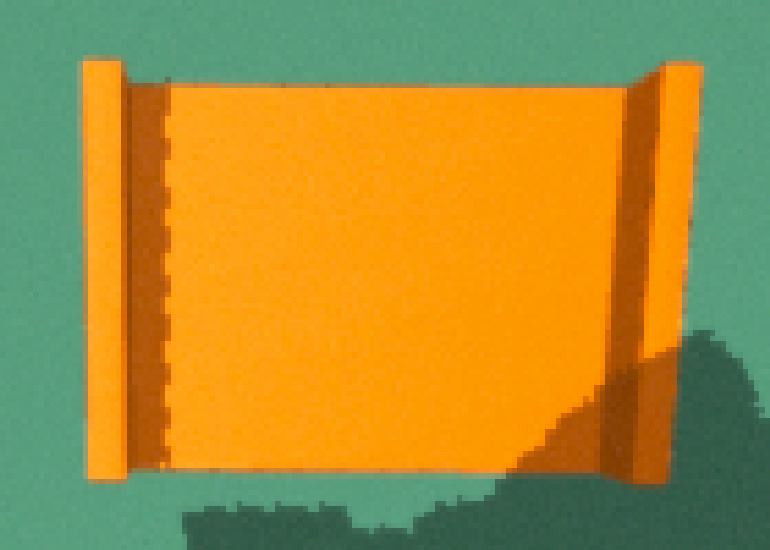

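```bash
cat >> h.py <<'E'
from scipy.optimize import least_squares
def fit(c,obj,pix,x0):
    obj=np.array(obj);pix=np.array(pix)
    def f(p):
        cs,s=np.cos(p[2]),np.sin(p[2])
        X=np.c_[p[0]+cs*obj[:,0]-s*obj[:,1],p[1]+s*obj[:,0]+cs*obj[:,1],obj[:,2]]
        return (proj(None,X,c)-pix).ravel()
    r=least_squares(f,x0); return r.x,np.abs(r.fun).max(),np.sqrt((r.fun**2).mean())
E
python3 - <<'E'
from h import *
import pickle
c=pickle.load(open("w1.pkl","rb"))
w=lambda x,y:(280+x/5.5-.5,50+y/5.5-.5)
L=[((.04,.06,.038),(82,61)),((.04,.052,.038),(122,61)),((-.04,.052,.038),(128,480)),((-.04,.06,.038),(88,480)),((.04,-.052,.038),(665,64)),((.04,-.06,.038),(704,66)),((-.04,-.052,.038),(632,484)),((-.04,-.06,.038),(670,485))]
print(fit(c,[a for a,_ in L],[w(*b) for _,b in L],[.518,-.213,.216]))
E
```

```text
(array([ 0.51830461, -0.21464285,  0.22208683]), np.float64(0.6248187389715554), np.float64(0.360261172287105))
```

Request:
servo_tool --commands '[{"linear": [-1.56, -0.6, -3.06], "turn": 0, "hand": 9.12}, {"linear": [-1.56, -0.6, -3.06], "turn": 0, "hand": 9.12}, {"linear": [-1.56, -0.6, -3.06], "turn": 0, "hand": 9.12}, {"linear": [-1.56, -0.6, -3.06], "turn": 0, "hand": 9.12}, {"linear": [-1.56, -0.6, -3.06], "turn": 0, "hand": 9.12}, {"linear": [-1.56, -0.6, -3.06], "turn": 0.1, "hand": 9.12}, {"linear": [0, 0, 0], "turn": 0.1, "hand": 9.12}, {"linear": [0, 0, 0], "turn": 0.1, "hand": 9.12}]'

```text
clock: 3.3
position: [0.4707, -0.0, 0.2503]
tool_rot: [-1.571, 0.001, 3.065]
force: [0.4, -0.2, 1.0]
finger_gap: 0.996
```

Request:
servo_tool --commands '[{"linear": [0.74, 0, -3.29], "turn": 0, "hand": 9.12}, {"linear": [0.74, 0, -3.29], "turn": 0, "hand": 9.12}, {"linear": [0.74, 0, -3.29], "turn": 0, "hand": 9.12}, {"linear": [0.74, 0, -3.29], "turn": 0, "hand": 9.12}, {"linear": [0.74, 0, -3.29], "turn": 0, "hand": 9.12}, {"linear": [0.74, 0, -3.29], "turn": 0, "hand": 9.12}, {"linear": [0, 0, 0], "turn": 0, "hand": 9.12}, {"linear": [0, 0, 0], "turn": 0, "hand": 9.12}]'

```text
clock: 3.97
position: [0.441, 0.1999, 0.2498]
tool_rot: [-1.571, -0.0, 3.069]
force: [0.2, -0.0, 0.4]
finger_gap: 0.996
```

```bash
python3 - <<'E'
from h import *
import pickle
p,R,s=tool(); c=P("wrist"); im=viewer.read_camera("wrist"); cv2.imwrite("pics/w2.png",im[:,:,::-1]); pickle.dump(c,open("w2.pkl","wb"))
print(p,s["tool_rot"],s["clock"],s["force"],np.abs(s["joint_velocities"]).max(),s["joint_positions"])
E
```

```text
[0.44095909 0.199861   0.24982852] [-1.57063754e+00 -1.72543751e-04  3.06913973e+00] 3.9667 [ 0.18647616 -0.01880063  0.35089206] 0.04413719105546706 [ 3.77438724e-01 -1.83010523e-02  2.13762191e+00 -7.96295706e-05
  1.02249622e+00  2.02072948e+00]
```

View pics/w2.png

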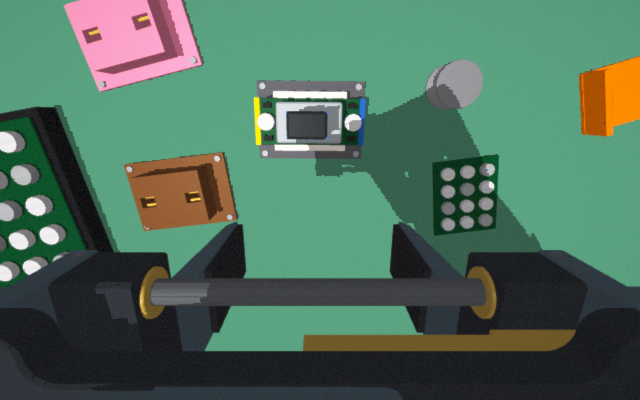

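The head sits at about (310,120) in the wrist picture: yellow end left, blue end right, handle top near (307,124). I'll zoom in for exact corners.

```bash
python3 - <<'E'
import cv2
im=cv2.imread("pics/w2.png")[70:170,245:380]
cv2.imwrite("pics/w2z.png",cv2.resize(im,None,fx=5.5,fy=5.5,interpolation=cv2.INTER_NEAREST))
E
```

```text
(no output)
```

View pics/w2z.png

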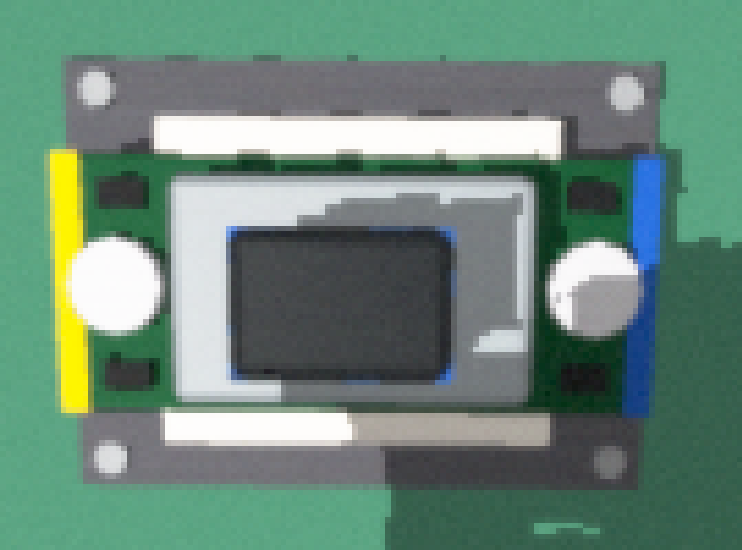

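```bash
python3 - <<'E'
from h import *
import pickle
c=pickle.load(open("w2.pkl","rb"))
w=lambda p:(245+p[0]/5.5-.5,70+p[1]/5.5-.5)
def g(n,L): print(n,fit(c,[a for a,_ in L],[w(b) for _,b in L],[.511,.204,-.07]))
g("board",[((.027,.065,.05),(49,150)),((-.027,.065,.05),(61,413)),((.027,-.065,.05),(665,155)),((-.027,-.065,.05),(650,417))])
g("block",[((.035,.044,.04),(154,116)),((.035,-.044,.04),(562,118)),((-.035,.044,.04),(163,445)),((-.035,-.044,.04),(550,447))])
g("base",[((.05,.07,.006),(65,58)),((.05,-.07,.006),(660,66)),((-.05,.07,.006),(82,483)),((-.05,-.07,.006),(640,488))])
g("handle",[((.012,.018,.15),(228,228)),((.012,-.018,.15),(454,228)),((-.012,.018,.15),(233,380)),((-.012,-.018,.15),(450,382))])
E
```

```text
board (array([ 0.51129671,  0.20387893, -0.07946902]), np.float64(0.5371136337562348), np.float64(0.36663693744269266))
block (array([ 0.51112315,  0.20394358, -0.07893818]), np.float64(0.42879038041996864), np.float64(0.2889107183527187))
base (array([ 0.51109104,  0.20367503, -0.08217118]), np.float64(0.49565917255947056), np.float64(0.3255777958145718))
handle (array([ 0.51130973,  0.20376246, -0.07629708]), np.float64(0.6534741453189667), np.float64(0.4093761159339954))
```

Request:
servo_tool --commands '[{"linear": [-3.5, 0, -0.45], "turn": 0.007, "hand": 9.12}, {"linear": [-3.47, 0, -0.45], "turn": 0, "hand": 9.12}, {"linear": [0, 2.0, 0], "turn": 0, "hand": 9.12}, {"linear": [0, 3.0, 0], "turn": 0, "hand": 9.12}, {"linear": [0, 3.0, 0], "turn": 0, "hand": 9.12}, {"linear": [0, 2.5, 0], "turn": 0, "hand": 9.12}, {"linear": [0, 1.3, 0], "turn": 0, "hand": 9.12}, {"linear": [0, 0, 0], "turn": 0, "hand": 9.12}]' --squeeze 40

```text
clock: 4.68
position: [0.51, 0.2009, 0.1295]
tool_rot: [-1.569, -0.004, 3.057]
force: [-1.3, 0.6, -0.8]
finger_gap: 1.001
```

```bash
python3 - <<'E'
from h import *
p,R,s=tool(); print(p,s["tool_rot"],s["clock"],s["force"]); print(rel([.5112,.2038,.132]))
im=viewer.read_camera("wrist"); cv2.imwrite("pics/w3.png",im[:,:,::-1])
im=viewer.read_camera("scene"); cv2.imwrite("pics/s3.png",cv2.resize(im[110:230,320:460,::-1],None,fx=5,fy=5,interpolation=cv2.INTER_CUBIC))
E
```

```text
[0.50996993 0.20092699 0.12945778] [-1.56901219 -0.00396809  3.05730105] 4.6833 [-1.270026   0.6333858 -0.7998723]
[-0.09737282 -0.25513963 -0.29618202]
```

View pics/w3.png

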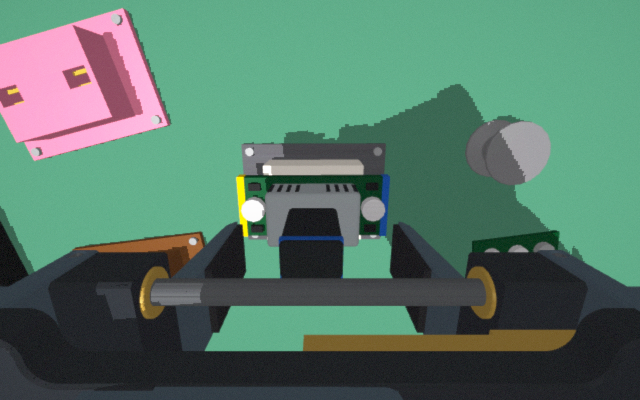

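View pics/s3.png

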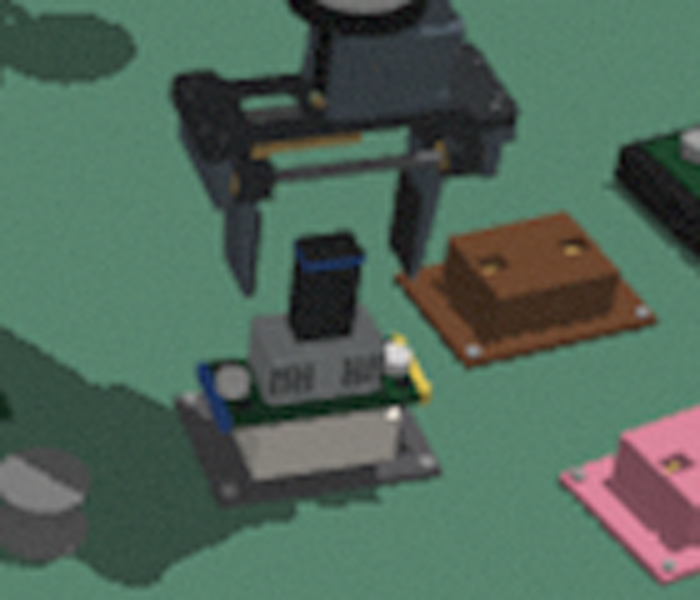

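Request:
servo_tool --commands '[{"linear": [-0.1, 0, 1.0], "turn": 0, "hand": 9.12}, {"linear": [0, 0, 0.8], "turn": 0, "hand": 9.12}, {"linear": [0, 0, 0.2], "turn": 0, "hand": 9.12}, {"linear": [0, 0, 0], "turn": 0, "hand": 9.12}]'

```text
clock: 5.12
position: [0.5107, 0.182, 0.1328]
tool_rot: [-1.571, 0.001, 3.058]
force: [-0.0, -0.3, -0.4]
finger_gap: 1.001
```

Request:
servo_tool --commands '[{"linear": [0, 0, 0.4], "turn": 0, "hand": 9.12}, {"linear": [0, 0, 0.2], "turn": 0, "hand": 9.12}, {"linear": [0, 0, 0.2], "turn": 0, "hand": 9.12}, {"linear": [0, 0, 0.2], "turn": 0, "hand": 9.12}, {"linear": [0, 0, 0], "turn": 0, "hand": 9.12}]'

```text
clock: 5.53
position: [0.5104, 0.1737, 0.1328]
tool_rot: [-1.573, 0.002, 3.058]
force: [-1.0, 8.3, 7.7]
finger_gap: 0.999
```

Request:
servo_tool --commands '[{"linear": [0, 0, 0.2], "turn": 0, "hand": 9.12}, {"linear": [0, 0, 0.2], "turn": 0, "hand": 9.12}, {"linear": [0, 0, 0], "turn": 0, "hand": 9.12}]'

```text
clock: 5.78
position: [0.5108, 0.1704, 0.1335]
tool_rot: [-1.574, 0.003, 3.058]
force: [-1.6, 13.7, 11.5]
finger_gap: 1.002
```

Request:
servo_tool --commands '[{"linear": [0, 0, 0.2], "turn": 0, "hand": 9.12}, {"linear": [0, 0, 0.2], "turn": 0, "hand": 9.12}, {"linear": [0, 0, 0], "turn": 0, "hand": 9.12}]'

```text
clock: 6.03
position: [0.5104, 0.1659, 0.1332]
tool_rot: [-1.573, 0.003, 3.058]
force: [1.7, 9.1, 9.4]
finger_gap: 0.998
```

Request:
servo_tool --commands '[{"linear": [0, 0, 0.2], "turn": 0, "hand": 9.12}, {"linear": [0, 0, 0], "turn": 0, "hand": 9.12}]'

```text
clock: 6.2
position: [0.5099, 0.1636, 0.1329]
tool_rot: [-1.573, 0.002, 3.058]
force: [1.3, 5.0, 4.0]
finger_gap: 1.0
```

Request:
servo_tool --commands '[{"linear": [0, 0, 0.15], "turn": 0, "hand": 9.12}, {"linear": [0, 0, 0], "turn": 0, "hand": 9.12}]'

```text
clock: 6.37
position: [0.5097, 0.162, 0.1328]
tool_rot: [-1.572, 0.002, 3.058]
force: [1.4, 5.8, 6.1]
finger_gap: 0.999
```

```bash
python3 - <<'E'
from h import *
p,R,s=tool(); print(p,s["clock"],s["force"])
im=viewer.read_camera("wrist"); cv2.imwrite("pics/w4.png",im[:,:,::-1])
im=viewer.read_camera("scene"); cv2.imwrite("pics/s4.png",cv2.resize(im[110:230,320:460,::-1],None,fx=5,fy=5,interpolation=cv2.INTER_CUBIC))
E
```

```text
[0.50966166 0.16199636 0.13275655] 6.3667 [1.37323673 5.76530915 6.12972177]
```

View pics/w4.png

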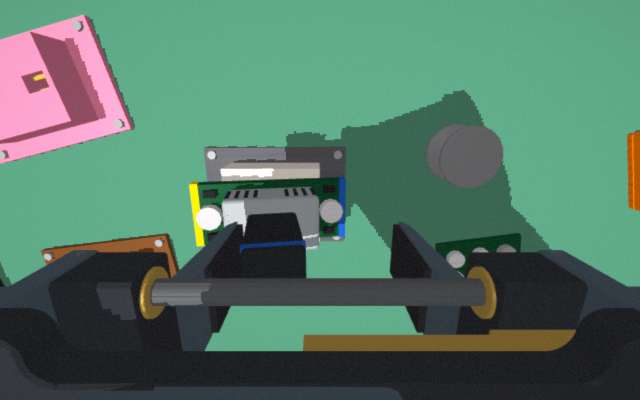

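View pics/s4.png

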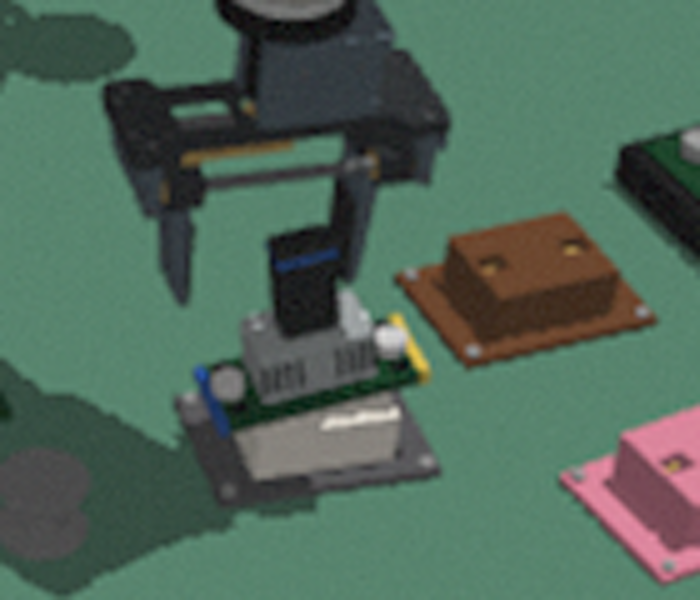

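Request:
servo_tool --commands '[{"linear": [0, 0, -0.3], "turn": 0, "hand": 9.12}, {"linear": [0, 0, -0.7], "turn": 0, "hand": 9.12}, {"linear": [0, 0, -1.0], "turn": 0, "hand": 9.12}, {"linear": [0, 0, 0], "turn": 0, "hand": 9.12}, {"linear": [0, 0, 0], "turn": 0, "hand": 9.12}]'

```text
clock: 6.88
position: [0.5101, 0.1819, 0.1317]
tool_rot: [-1.571, -0.0, 3.06]
force: [0.3, 0.2, 0.1]
finger_gap: 0.998
```

```bash
python3 - <<'E'
from h import *
p,R,s=tool(); print(p,s["clock"],s["force"])
im=viewer.read_camera("wrist"); cv2.imwrite("pics/w5.png",im[:,:,::-1])
im=viewer.read_camera("scene"); cv2.imwrite("pics/s5f.png",im[:,:,::-1]);cv2.imwrite("pics/s5.png",cv2.resize(im[130:220,340:440,::-1],None,fx=6.6,fy=6.6,interpolation=cv2.INTER_CUBIC))
# predicted lean overlays
def pts(th,L,lift=0):
    a=-.0795; X=[]
    for x,y,z in L:
        yy=-.044+(y+.044)*np.cos(th)-z*np.sin(th); zz=.04+(y+.044)*np.sin(th)+z*np.cos(th)
        X.append([.5112+np.cos(a)*x-np.sin(a)*yy,.2038+np.sin(a)*x+np.cos(a)*yy,zz])
    return np.array(X)
L=[(.027,.065,.01),(.027,-.065,.01),(.027,.065,0),(.027,-.065,0),(.012,.018,.11),(.012,-.018,.11),(-.012,-.018,.11)]
for th in (0,.05,.09,.13,.17): print(th,((proj("scene",pts(th,L))-[340,130])*6.6).round(0).tolist())
E
```

```text
[0.51014639 0.18186827 0.13173493] 6.8833 [0.25608509 0.20059338 0.10351986]
0 [[429.0, 377.0], [154.0, 416.0], [426.0, 394.0], [152.0, 433.0], [344.0, 193.0], [265.0, 204.0], [248.0, 171.0]]
0.05 [[429.0, 368.0], [153.0, 418.0], [428.0, 385.0], [152.0, 435.0], [333.0, 190.0], [253.0, 203.0], [236.0, 171.0]]
0.09 [[429.0, 361.0], [152.0, 419.0], [428.0, 378.0], [152.0, 436.0], [323.0, 187.0], [244.0, 203.0], [227.0, 171.0]]
0.13 [[429.0, 354.0], [151.0, 421.0], [428.0, 370.0], [152.0, 437.0], [314.0, 184.0], [234.0, 203.0], [217.0, 171.0]]
0.17 [[428.0, 347.0], [150.0, 423.0], [428.0, 363.0], [153.0, 439.0], [304.0, 182.0], [224.0, 204.0], [207.0, 171.0]]
```

View pics/w5.png

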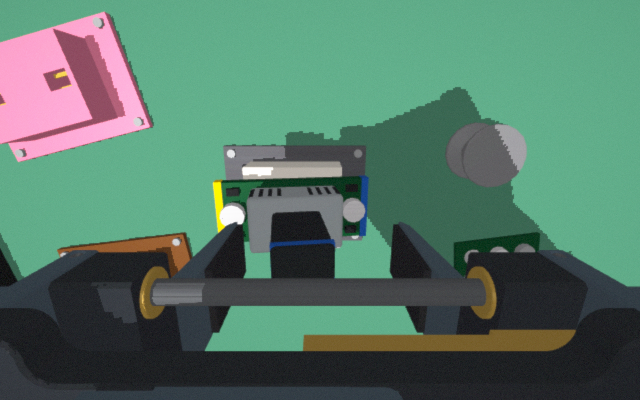

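View pics/s5.png

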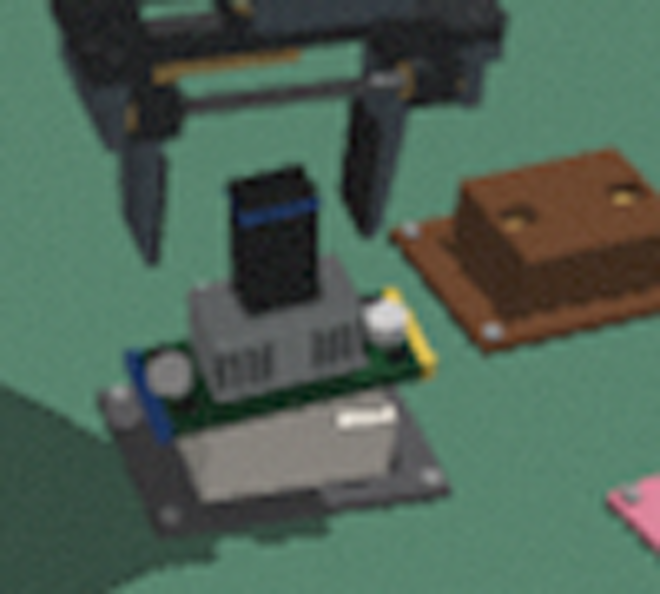

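```bash
cat >> h.py <<'E'
def pts(th,L,dy=0):
    a=-.0795; X=[]
    for x,y,z in L:
        yy=dy-.044+(y+.044)*np.cos(th)-z*np.sin(th); zz=.04+(y+.044)*np.sin(th)+z*np.cos(th)
        X.append([.5112+np.cos(a)*x-np.sin(a)*yy,.2038+np.sin(a)*x+np.cos(a)*yy,zz])
    return np.array(X)
E
python3 - <<'E'
from h import *
import pickle
c=P("wrist"); pickle.dump(c,open("w5.pkl","wb"))
L=[(.012,.018,.11),(.012,-.018,.11),(.027,.065,.01),(.027,-.065,.01),(.022,.036,.046),(.022,-.036,.046)]
for th in (0,.09,.11,.13,.15): print(th,(proj(None,pts(th,L),c)).round(1).tolist())
im=cv2.imread("pics/w5.png")[170:260,205:375]
cv2.imwrite("pics/w5z.png",cv2.resize(im,None,fx=4.7,fy=4.7,interpolation=cv2.INTER_NEAREST))
E
```

```text
0 [[243.1, 243.7], [308.3, 243.6], [214.6, 178.6], [366.3, 178.3], [238.3, 195.4], [334.7, 195.1]]
0.09 [[259.8, 247.7], [326.5, 245.0], [212.3, 181.1], [366.9, 177.8], [242.0, 197.9], [340.4, 195.3]]
0.11 [[263.8, 248.5], [330.7, 245.2], [211.9, 181.7], [367.0, 177.7], [243.0, 198.5], [341.6, 195.3]]
0.13 [[267.8, 249.3], [334.8, 245.4], [211.6, 182.3], [367.1, 177.6], [244.0, 199.1], [342.9, 195.4]]
0.15 [[272.0, 250.1], [339.0, 245.5], [211.4, 182.9], [367.2, 177.5], [245.2, 199.6], [344.1, 195.4]]
```

View pics/w5z.png

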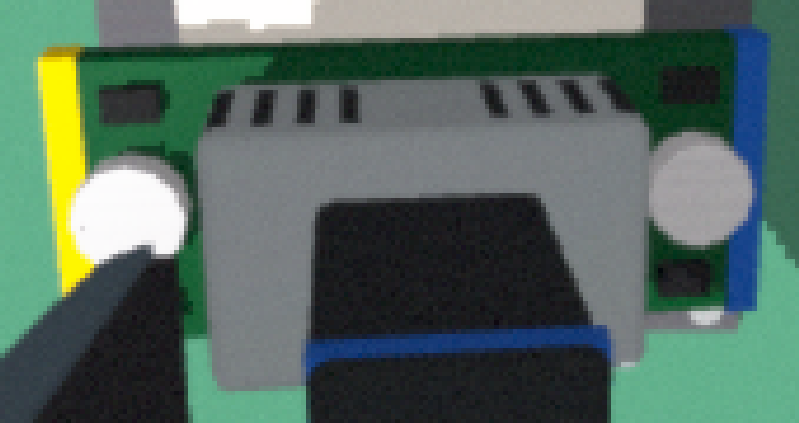

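Request:
servo_tool --commands '[{"linear": [0, 0, -1.2], "turn": 0, "hand": 9.12}, {"linear": [0, 0, -1.2], "turn": 0, "hand": 9.12}, {"linear": [0, 0, -0.7], "turn": 0, "hand": 9.12}, {"linear": [0, 0, -0.3], "turn": 0, "hand": 9.12}, {"linear": [0, 0, 0], "turn": 0, "hand": 9.12}]'

```text
clock: 7.4
position: [0.5132, 0.2161, 0.1319]
tool_rot: [-1.571, 0.0, 3.06]
force: [-0.0, -0.0, -0.2]
finger_gap: 0.999
```

Request:
servo_tool --commands '[{"linear": [0, 0, -0.2], "turn": 0, "hand": 9.12}, {"linear": [0, 0, -0.2], "turn": 0, "hand": 9.12}, {"linear": [0, 0, -0.2], "turn": 0, "hand": 9.12}, {"linear": [0, 0, 0], "turn": 0, "hand": 9.12}]'

```text
clock: 7.73
position: [0.5137, 0.221, 0.1321]
tool_rot: [-1.57, 0.0, 3.058]
force: [-0.2, -3.8, 3.8]
finger_gap: 0.999
```

Request:
servo_tool --commands '[{"linear": [0, 0, -0.2], "turn": 0, "hand": 9.12}, {"linear": [0, 0, -0.2], "turn": 0, "hand": 9.12}, {"linear": [0, 0, 0], "turn": 0, "hand": 9.12}]'

```text
clock: 7.98
position: [0.5141, 0.2249, 0.1321]
tool_rot: [-1.57, 0.0, 3.058]
force: [0.3, -5.5, 3.8]
finger_gap: 0.997
```

Request:
servo_tool --commands '[{"linear": [0, 0, -0.2], "turn": 0, "hand": 9.12}, {"linear": [0, 0, -0.2], "turn": 0, "hand": 9.12}, {"linear": [0, 0, 0], "turn": 0, "hand": 9.12}]'

```text
clock: 8.23
position: [0.5144, 0.2292, 0.132]
tool_rot: [-1.571, 0.0, 3.058]
force: [0.1, -3.2, 2.0]
finger_gap: 1.002
```

Request:
servo_tool --commands '[{"linear": [0, 0, -0.2], "turn": 0, "hand": 9.12}, {"linear": [0, 0, -0.1], "turn": 0, "hand": 9.12}, {"linear": [0, 0, 0], "turn": 0, "hand": 9.12}]'

```text
clock: 8.48
position: [0.5146, 0.2323, 0.1319]
tool_rot: [-1.571, 0.0, 3.058]
force: [-0.9, -3.2, 1.7]
finger_gap: 1.001
```

```bash
python3 - <<'E'
from h import *
import pickle
p,R,s=tool(); print(p,s["clock"],s["force"])
c=P("wrist"); pickle.dump(c,open("w6.pkl","wb"))
im=viewer.read_camera("wrist"); cv2.imwrite("pics/w6.png",im[:,:,::-1])
im=viewer.read_camera("scene"); cv2.imwrite("pics/s6f.png",im[:,:,::-1]);cv2.imwrite("pics/s6.png",cv2.resize(im[130:220,340:440,::-1],None,fx=6.6,fy=6.6,interpolation=cv2.INTER_CUBIC))
E
```

```text
[0.51457195 0.23228675 0.13193657] 8.4833 [-0.85511482 -3.17389201  1.65064714]
```

View pics/w6.png

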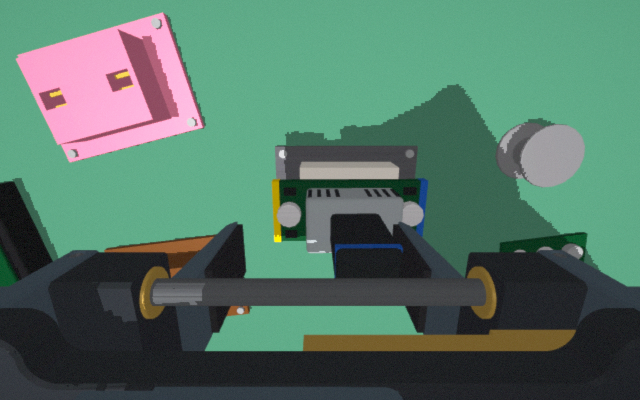

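View pics/s6.png

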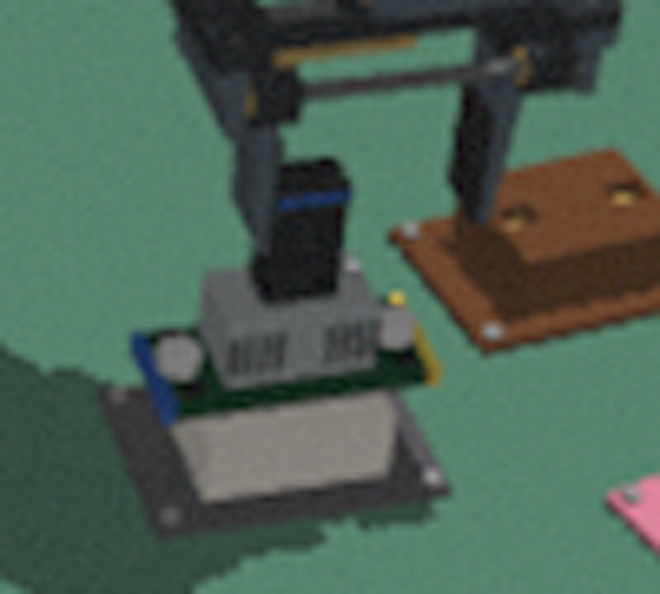

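Request:
servo_tool --commands '[{"linear": [0, 0, 0.3], "turn": 0, "hand": 9.12}, {"linear": [0, 0, 0.7], "turn": 0, "hand": 9.12}, {"linear": [0, 0, 0.5], "turn": 0, "hand": 9.12}, {"linear": [0, 0, 0], "turn": 0, "hand": 9.12}, {"linear": [0, 0, 0], "turn": 0, "hand": 9.12}]'

```text
clock: 9.0
position: [0.5133, 0.2168, 0.132]
tool_rot: [-1.571, 0.0, 3.058]
force: [0.0, 0.4, 0.3]
finger_gap: 1.0
```

```bash
python3 - <<'E'
from h import *
import pickle
p,R,s=tool(); print(p,s["clock"],s["force"])
c=P("wrist"); pickle.dump(c,open("w7.pkl","wb"))
im=viewer.read_camera("wrist"); cv2.imwrite("pics/w7.png",im[:,:,::-1])
cv2.imwrite("pics/w7z.png",cv2.resize(im[170:260,245:435,::-1],None,fx=4.2,fy=4.2,interpolation=cv2.INTER_NEAREST))
im=viewer.read_camera("scene"); cv2.imwrite("pics/s7f.png",im[:,:,::-1]);cv2.imwrite("pics/s7.png",cv2.resize(im[130:220,340:440,::-1],None,fx=6.6,fy=6.6,interpolation=cv2.INTER_CUBIC))
E
```

```text
[0.51332161 0.21675111 0.13195228] 9.0 [0.00323239 0.39682523 0.32526226]
```

View pics/w7z.png

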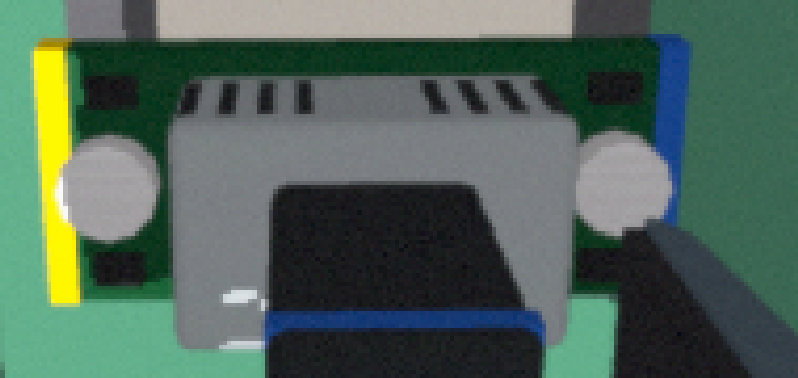

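View pics/s7.png

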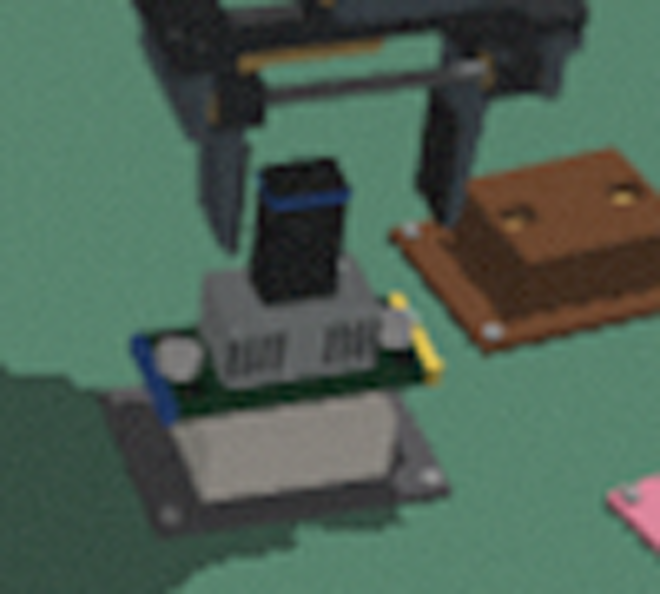

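```bash
cat > hf.py <<'E'
from h import *
def head(q,L):  # q: x,y,z of origin, lean th about head x (positive: yellow up), yaw
    x,y,z,th,a=q; Rm=Ro.from_euler("xz",[th,a]).as_matrix()
    return np.array(L)@Rm.T+[x,y,z]
E
python3 - <<'E'
from hf import *
import pickle
c=pickle.load(open("w7.pkl","rb")); w=lambda p:(245+p[0]/4.2-.5,170+p[1]/4.2-.5)
L=[((.027,.065,.01),(34,43)),((.027,-.065,.01),(690,38)),((-.027,.065,.01),(50,303)),((.012,.018,.11),(266,340)),((.012,-.018,.11),(545,340)),((0,.051,.02),(108,193)),((0,-.051,.02),(625,189))]
o=[a for a,_ in L]; pix=np.array([w(b) for _,b in L])
sc=P("scene"); s=lambda p:(340+p[0]/6.6-.5,130+p[1]/6.6-.5)
SL=[((.027,.065,.0),(437-5,380-2)),((.012,.018,.11),(346-1,195-4.7)),((.012,-.018,.11),(264-1,208-4.7)),((.027,-.065,0),(174,424))]
so=[a for a,_ in SL]; sp=np.array([s(b) for _,b in SL])
f=lambda q:np.r_[(proj(None,head(q,o),c)-pix).ravel(),(proj(None,head(q,so),sc)-sp).ravel()]
r=least_squares(f,[.5112,.2038,.049,0,-.0795]); print(r.x.round(4)); print(r.fun.round(1))
g=lambda q:(proj(None,head(q,o),c)-pix).ravel()
r=least_squares(g,[.5112,.2038,.049,0,-.0795]); print(r.x.round(4))
E
```

```text
[ 0.5116  0.205   0.0478  0.0125 -0.0762]
[ 0.1  1.4 -0.1  1.1  0.5 -0.6 -0.6 -0.4  1.1 -1.2 -0.6  0.2 -0.4 -0.1
  0.4  0.7  0.7 -1.2  1.1 -1.5 -2.1  0.1]
[ 0.5118  0.2049  0.0486  0.0102 -0.0768]
```

Request:
servo_tool --commands '[{"linear": [0, 0, -0.8], "turn": 0, "hand": 9.12}, {"linear": [0, 0, -0.4], "turn": 0, "hand": 9.12}, {"linear": [0, 0, -0.2], "turn": 0, "hand": 9.12}, {"linear": [0, 0, -0.15], "turn": 0, "hand": 9.12}, {"linear": [0, 0, 0], "turn": 0, "hand": 9.12}]'

```text
clock: 9.52
position: [0.5146, 0.233, 0.1319]
tool_rot: [-1.571, 0.0, 3.059]
force: [-0.4, 0.2, -0.2]
finger_gap: 1.001
```

Request:
servo_tool --commands '[{"linear": [0, 0, -0.15], "turn": 0, "hand": 9.12}, {"linear": [0, 0, 0], "turn": 0, "hand": 9.12}]'

```text
clock: 9.68
position: [0.5147, 0.2342, 0.1319]
tool_rot: [-1.571, -0.0, 3.058]
force: [0.3, -1.2, -1.3]
finger_gap: 1.0
```

Request:
servo_tool --commands '[{"linear": [0, 0, -0.15], "turn": 0, "hand": 9.12}, {"linear": [0, 0, 0], "turn": 0, "hand": 9.12}]'

```text
clock: 9.85
position: [0.5149, 0.2357, 0.132]
tool_rot: [-1.571, -0.0, 3.058]
force: [0.3, -2.0, 1.6]
finger_gap: 0.999
```

Request:
servo_tool --commands '[{"linear": [0, 0, -0.1], "turn": 0, "hand": 9.12}, {"linear": [0, 0, 0], "turn": 0, "hand": 9.12}, {"linear": [0, 0, 0.5], "turn": 0, "hand": 9.12}, {"linear": [0, 0, 1.2], "turn": 0, "hand": 9.12}, {"linear": [0, 0, 1.2], "turn": 0, "hand": 9.12}, {"linear": [0, 0, 0.3], "turn": 0, "hand": 9.12}, {"linear": [0, 0, 0], "turn": 0, "hand": 9.12}, {"linear": [0, 0, 0], "turn": 0, "hand": 9.12}]'

```text
clock: 10.52
position: [0.5124, 0.2043, 0.1321]
tool_rot: [-1.571, 0.0, 3.057]
force: [0.2, 0.7, 0.8]
finger_gap: 0.999
```

```bash
python3 - <<'E'
from h import *
import pickle
p,R,s=tool(); print(p,s["clock"],s["force"])
c=P("wrist"); pickle.dump(c,open("w8.pkl","wb"))
im=viewer.read_camera("wrist"); cv2.imwrite("pics/w8.png",im[:,:,::-1])
cv2.imwrite("pics/w8z.png",cv2.resize(im[170:260,225:415,::-1],None,fx=4.2,fy=4.2,interpolation=cv2.INTER_NEAREST))
im=viewer.read_camera("scene"); cv2.imwrite("pics/s8f.png",im[:,:,::-1]);cv2.imwrite("pics/s8.png",cv2.resize(im[130:220,340:440,::-1],None,fx=6.6,fy=6.6,interpolation=cv2.INTER_CUBIC))
E
```

```text
[0.5124309  0.20426529 0.13207173] 10.5167 [0.22388657 0.69777503 0.84747856]
```

View pics/w8z.png

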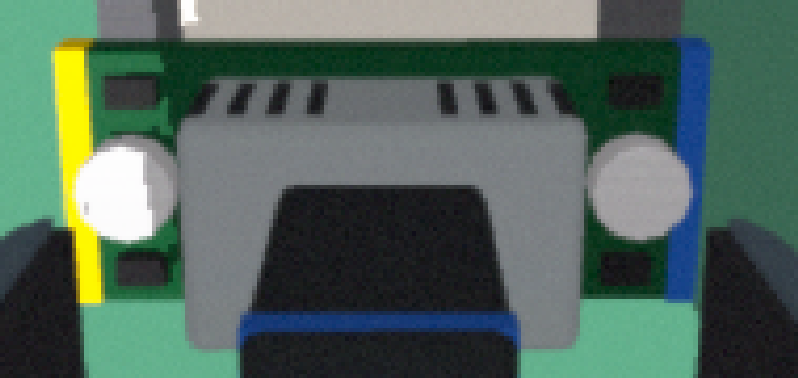

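View pics/s8.png

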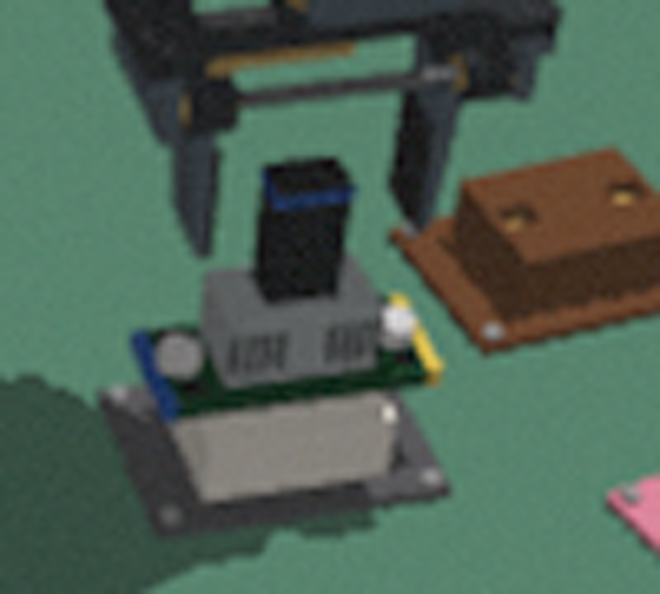

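Request:
servo_tool --commands '[{"linear": [0, 0.8, -0.15], "turn": 0, "hand": 9.12}, {"linear": [0, 1.0, 0], "turn": 0, "hand": 9.12}, {"linear": [0, 0.4, 0], "turn": 0, "hand": 9.12}, {"linear": [0, 0, 0], "turn": 0, "hand": 9.12}, {"linear": [0, 0, 0], "turn": 0, "hand": 5.0}, {"linear": [0, 0, 0], "turn": 0, "hand": 4.2}, {"linear": [0, 0, 0], "turn": 0, "hand": 4.0}, {"linear": [0, 0, 0], "turn": 0, "hand": 3.8}]' --squeeze 25

```text
clock: 11.28
position: [0.5126, 0.2063, 0.1102]
tool_rot: [-1.571, 0.0, 3.058]
force: [-0.1, -0.9, -0.2]
finger_gap: 0.739
```

Request:
servo_tool --commands '[{"linear": [0, 0, 0], "turn": 0, "hand": 3.5}, {"linear": [0, 0, 0], "turn": 0, "hand": 3.2}, {"linear": [0, 0, 0], "turn": 0, "hand": 3.0}, {"linear": [0, 0, 0], "turn": 0, "hand": 3.0}, {"linear": [0, 0, 0], "turn": 0, "hand": 3.0}]'

```text
clock: 11.7
position: [0.5124, 0.2062, 0.11]
tool_rot: [-1.571, 0.0, 3.058]
force: [-0.0, 1.1, 0.4]
finger_gap: 0.39
```

Request:
servo_tool --commands '[{"linear": [0, 0, 0], "turn": 0, "hand": 3.0}, {"linear": [0, 0, 0], "turn": 0, "hand": 3.0}, {"linear": [0, -0.2, 0], "turn": 0, "hand": 3.0}, {"linear": [0, -0.3, 0], "turn": 0, "hand": 3.0}, {"linear": [0, 0, 0], "turn": 0, "hand": 3.0}]' --squeeze 30

```text
clock: 12.12
position: [0.5124, 0.2062, 0.1153]
tool_rot: [-1.571, 0.0, 3.058]
force: [0.2, 0.1, -3.3]
finger_gap: 0.395
```

Request:
servo_tool --commands '[{"linear": [0, -0.5, 0], "turn": 0, "hand": 3.0}, {"linear": [0, -1.0, 0], "turn": 0, "hand": 3.0}, {"linear": [0, -1.5, 0], "turn": 0, "hand": 3.0}, {"linear": [0, -1.5, 0], "turn": 0, "hand": 3.0}, {"linear": [0, -1.5, 0], "turn": 0, "hand": 3.0}, {"linear": [0, -0.8, 0], "turn": 0, "hand": 3.0}, {"linear": [0, 0, 0], "turn": 0, "hand": 3.0}]'

```text
clock: 12.7
position: [0.5134, 0.2066, 0.1852]
tool_rot: [-1.572, 0.003, 3.058]
force: [0.7, 0.2, -3.7]
finger_gap: 0.396
```

```bash
python3 - <<'E'
from h import *
import pickle
p,R,s=tool(); print(p,s["tool_rot"],s["clock"],s["force"])
c=P("wrist"); pickle.dump(c,open("w9.pkl","wb"))
im=viewer.read_camera("wrist"); cv2.imwrite("pics/w9.png",im[:,:,::-1])
im=viewer.read_camera("scene"); cv2.imwrite("pics/s9f.png",im[:,:,::-1]);cv2.imwrite("pics/s9.png",cv2.resize(im[90:220,340:440,::-1],None,fx=4.5,fy=4.5,interpolation=cv2.INTER_CUBIC))
E
```

```text
[0.51338889 0.20656286 0.18522308] [-1.57214209e+00  2.98501091e-03  3.05839535e+00] 12.7 [ 0.70759944  0.15492647 -3.66006652]
```

View pics/w9.png

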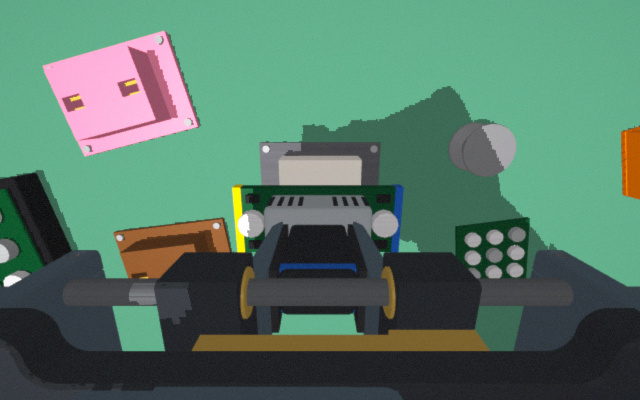

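View pics/s9.png

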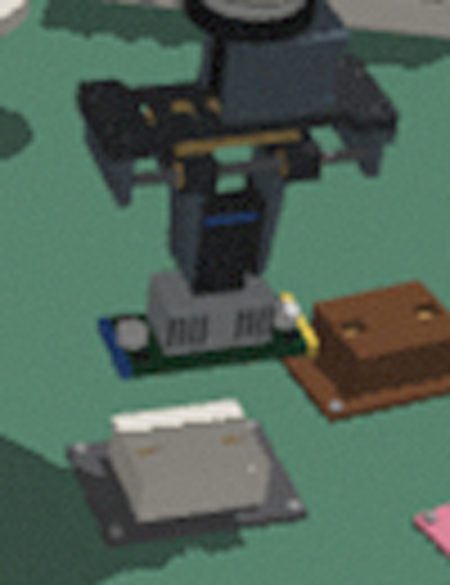

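```bash
python3 - <<'E'
from hf import *
import pickle
c=pickle.load(open("w9.pkl","rb"))
im=cv2.imread("pics/w9.png")[175:285,225:415]
cv2.imwrite("pics/w9z.png",cv2.resize(im,None,fx=4.2,fy=4.2,interpolation=cv2.INTER_NEAREST))
L=[(.027,.065,.01),(.027,-.065,.01),(-.027,.065,.01),(0,.051,.02),(0,-.051,.02)]
pr=proj(None,head([.5129,.2066,.124,0,3.0584-np.pi],L),c); print(pr.round(1),((pr-[225,175]+.5)*4.2).round(0))
E
```

```text
[[231.3 186.8]
 [402.4 187. ]
 [236.6 251.6]
 [249.1 224.8]
 [384.5 225. ]] [[ 28.  52.]
 [747.  53.]
 [ 51. 324.]
 [103. 211.]
 [672. 212.]]
```

View pics/w9z.png

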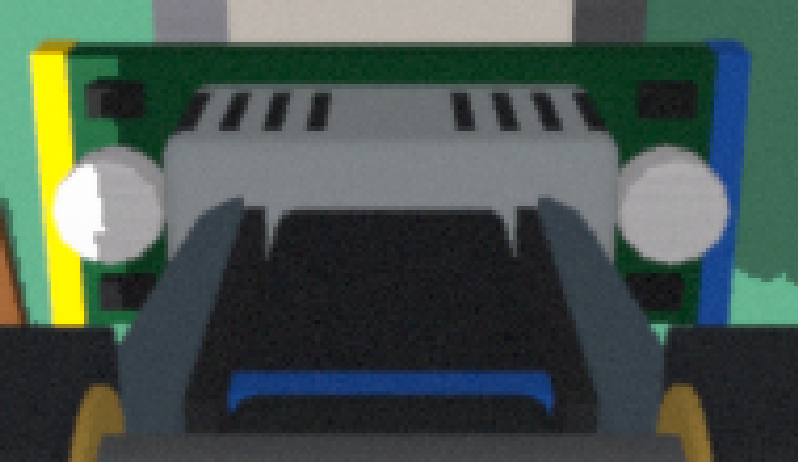

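Request:
servo_tool --commands '[{"linear": [-0.1, 0, 1.0], "turn": 0, "hand": 3.0}, {"linear": [-0.2, 0, 2.0], "turn": 0, "hand": 3.0}, {"linear": [-0.3, 0, 3.2], "turn": 0, "hand": 3.0}, {"linear": [-0.3, 0, 3.2], "turn": 0, "hand": 3.0}, {"linear": [-0.3, 0, 3.2], "turn": 0, "hand": 3.0}, {"linear": [-0.3, 0, 3.2], "turn": 0, "hand": 3.0}, {"linear": [-0.3, 0, 3.2], "turn": 0, "hand": 3.0}, {"linear": [-0.3, 0, 3.2], "turn": 0, "hand": 3.0}]'

```text
clock: 13.47
position: [0.5138, -0.0188, 0.182]
tool_rot: [-1.571, -0.002, 3.058]
force: [0.9, -0.4, -3.6]
finger_gap: 0.392
```

Request:
servo_tool --commands '[{"linear": [-0.3, 0, 3.2], "turn": 0, "hand": 3.0}, {"linear": [-0.3, 0, 3.2], "turn": 0, "hand": 3.0}, {"linear": [-0.3, 0, 3.2], "turn": 0, "hand": 3.0}, {"linear": [-0.3, 0, 3.2], "turn": 0, "hand": 3.0}, {"linear": [-0.3, 0, 2.5], "turn": 0, "hand": 3.0}, {"linear": [-0.2, 0, 1.5], "turn": -0.06, "hand": 3.0}, {"linear": [0, 0, 0], "turn": -0.08, "hand": 3.0}, {"linear": [0, 0, 0], "turn": -0.08, "hand": 3.0}]'

```text
clock: 14.13
position: [0.5168, -0.187, 0.1818]
tool_rot: [-1.572, -0.002, -3.003]
force: [-0.2, 0.0, -4.7]
finger_gap: 0.391
```

Request:
servo_tool --commands '[{"linear": [0, 0, 0], "turn": -0.06, "hand": 3.0}, {"linear": [0, 0, 0], "turn": -0.025, "hand": 3.0}, {"linear": [0, 0, 0], "turn": 0, "hand": 3.0}, {"linear": [0, 0, 0], "turn": 0, "hand": 3.0}, {"linear": [0, 0, 0], "turn": 0, "hand": 3.0}]'

```text
clock: 14.55
position: [0.5176, -0.1856, 0.1827]
tool_rot: [-1.571, -0.0, -2.921]
force: [-0.2, 0.1, -4.5]
finger_gap: 0.394
```

```bash
python3 - <<'E'
from hf import *
import pickle
p,R,s=tool(); print(p,s["tool_rot"],s["clock"],s["force"],s["finger_gap"]); print(rel([.5183,-.2143,.185]))
c=P("wrist"); pickle.dump(c,open("w10.pkl","wb"))
im=viewer.read_camera("wrist"); cv2.imwrite("pics/w10.png",im[:,:,::-1])
im=viewer.read_camera("scene"); cv2.imwrite("pics/s10.png",cv2.resize(im[120:260,180:320,::-1],None,fx=4.2,fy=4.2,interpolation=cv2.INTER_CUBIC))
E
```

```text
[ 0.51764597 -0.18560548  0.18268189] [-1.57104088e+00 -3.59854313e-04 -2.92125404e+00] 14.55 [-0.20697297  0.07638677 -4.46350728] 0.3935059031640927
[ 0.56340877 -0.23229688  2.8143167 ]
```

View pics/w10.png

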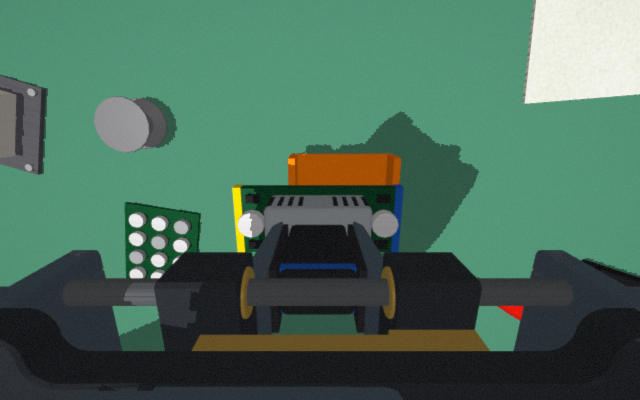

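View pics/s10.png

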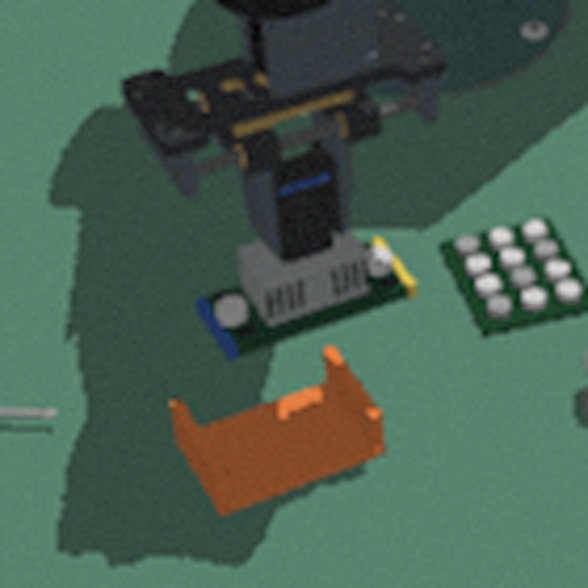

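Request:
servo_tool --commands '[{"linear": [0.16, 0, 0.8], "turn": 0, "hand": 3.0}, {"linear": [0.2, 0, 1.0], "turn": 0, "hand": 3.0}, {"linear": [0.2, 0, 0.8], "turn": 0, "hand": 3.0}, {"linear": [0, 1.0, 0.2], "turn": 0, "hand": 3.0}, {"linear": [0, 2.0, 0], "turn": 0, "hand": 3.0}, {"linear": [0, 2.0, 0], "turn": 0, "hand": 3.0}, {"linear": [0, 1.0, 0], "turn": 0, "hand": 3.0}, {"linear": [0, 0, 0], "turn": 0, "hand": 3.0}]'

```text
clock: 15.32
position: [0.517, -0.2138, 0.1203]
tool_rot: [-1.573, -0.003, -2.92]
force: [0.3, 0.3, -4.4]
finger_gap: 0.393
```

Request:
servo_tool --commands '[{"linear": [0, 0, 0], "turn": 0, "hand": 3.0}, {"linear": [0, 0, 0], "turn": 0, "hand": 3.0}]'

```text
clock: 15.48
position: [0.5191, -0.2145, 0.1237]
tool_rot: [-1.57, 0.001, -2.92]
force: [0.4, 0.2, -4.0]
finger_gap: 0.393
```

```bash
python3 - <<'E'
from hf import *
import pickle
p,R,s=tool(); print(p,s["tool_rot"],s["clock"],s["force"],s["finger_gap"]); print(rel([.5183,-.2143,.1]))
c=P("wrist"); pickle.dump(c,open("w11.pkl","wb"))
im=viewer.read_camera("wrist"); cv2.imwrite("pics/w11.png",im[:,:,::-1])
cv2.imwrite("pics/w11z.png",cv2.resize(im[130:270,215:420,::-1],None,fx=3.9,fy=3.9,interpolation=cv2.INTER_NEAREST))
im=viewer.read_camera("scene"); cv2.imwrite("pics/s11.png",cv2.resize(im[140:260,190:310,::-1],None,fx=5,fy=5,interpolation=cv2.INTER_CUBIC))
# predicted positions in w11z
a=.222
def cr(L): 
    L=np.array(L); return np.c_[.5183+np.cos(a)*L[:,0]-np.sin(a)*L[:,1],-.2143+np.sin(a)*L[:,0]+np.cos(a)*L[:,1],L[:,2]]
z=lambda q:((q-[215,130]+.5)*3.9).round(0).tolist()
print("cradle",z(proj(None,cr([(.04,.06,.038),(.04,.052,.038),(.04,-.052,.038),(.04,-.06,.038)]),c)))
yaw=s["tool_rot"][2]+np.pi
print("board",z(proj(None,head([p[0],p[1],p[2]-.061,0,yaw],[(.027,.065,.01),(.027,-.065,.01),(-.027,.065,.01)]),c)))
E
```

```text
[ 0.51909599 -0.21447056  0.12368166] [-1.57022281e+00  7.96875109e-04 -2.91991838e+00] 15.4833 [ 0.37850699  0.18755551 -3.96997928] 0.39342065744935245
[ 0.0757883   2.36808672 -0.035498  ]
cradle [[125.0, 129.0], [161.0, 129.0], [634.0, 129.0], [671.0, 129.0]]
board [[65.0, 220.0], [733.0, 221.0], [86.0, 473.0]]
```

View pics/w11z.png

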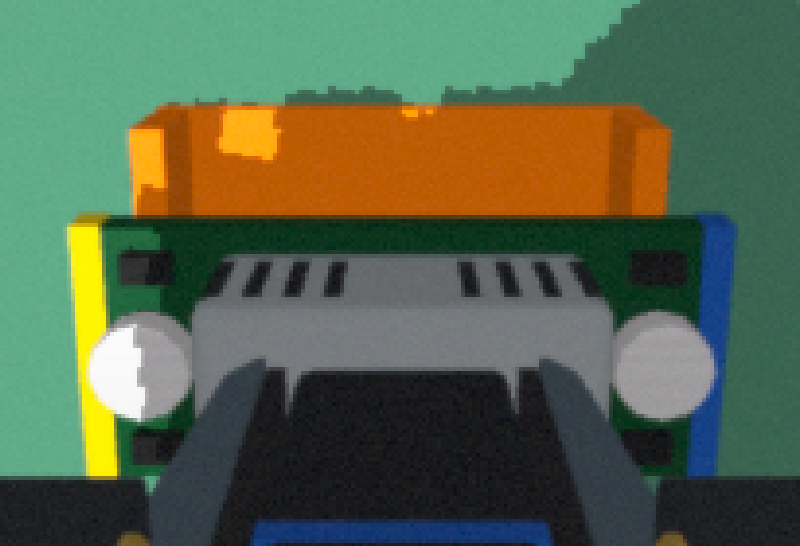

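View pics/s11.png

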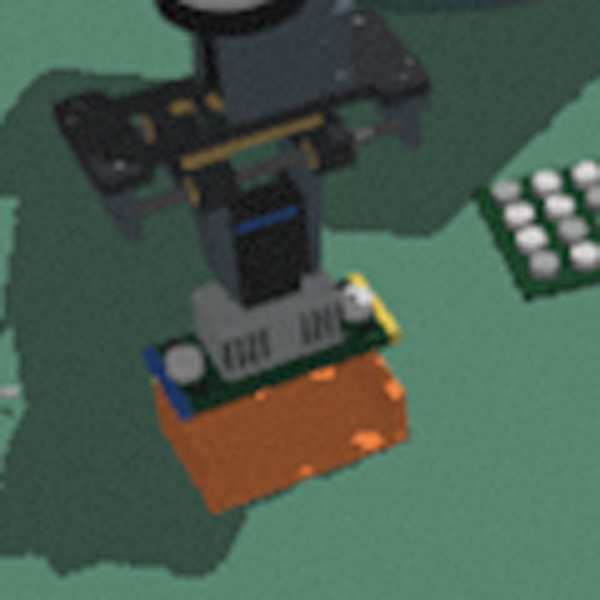

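Request:
servo_tool --commands '[{"linear": [0.07, 0.7, -0.04], "turn": 0, "hand": 3.0}, {"linear": [0, 0.7, 0], "turn": 0, "hand": 3.0}, {"linear": [0, 0.4, 0], "turn": 0, "hand": 3.0}, {"linear": [0, 0.2, 0], "turn": 0, "hand": 3.0}, {"linear": [0, 0, 0], "turn": 0, "hand": 3.0}, {"linear": [0, 0, 0], "turn": 0, "hand": 3.0}, {"linear": [0, 0, 0], "turn": 0, "hand": 3.0}]'

```text
clock: 16.17
position: [0.5179, -0.214, 0.1031]
tool_rot: [-1.571, 0.0, -2.92]
force: [-0.7, 0.2, -3.0]
finger_gap: 0.394
```

Request:
servo_tool --commands '[{"linear": [0, 0.1, 0], "turn": 0, "hand": 3.0}, {"linear": [0, 0.1, 0], "turn": 0, "hand": 3.0}, {"linear": [0, 0, 0], "turn": 0, "hand": 3.0}]'

```text
clock: 16.42
position: [0.5177, -0.2139, 0.1009]
tool_rot: [-1.571, 0.0, -2.92]
force: [-0.1, 0.4, -3.7]
finger_gap: 0.396
```

Request:
servo_tool --commands '[{"linear": [0, 0.05, 0], "turn": 0, "hand": 3.0}, {"linear": [0, 0.05, 0], "turn": 0, "hand": 3.0}, {"linear": [0, 0, 0], "turn": 0, "hand": 3.0}]'

```text
clock: 16.67
position: [0.5177, -0.2139, 0.0999]
tool_rot: [-1.571, -0.0, -2.92]
force: [-0.4, -0.2, -5.2]
finger_gap: 0.394
```

Request:
servo_tool --commands '[{"linear": [0, 0.05, 0], "turn": 0, "hand": 3.0}, {"linear": [0, 0.05, 0], "turn": 0, "hand": 3.0}, {"linear": [0, 0, 0], "turn": 0, "hand": 3.0}]'

```text
clock: 16.92
position: [0.5178, -0.214, 0.0991]
tool_rot: [-1.571, 0.0, -2.92]
force: [-0.7, 0.1, -1.9]
finger_gap: 0.395
```

Request:
servo_tool --commands '[{"linear": [0, 0.04, 0], "turn": 0, "hand": 3.0}, {"linear": [0, 0, 0], "turn": 0, "hand": 3.0}]'

```text
clock: 17.08
position: [0.5179, -0.214, 0.099]
tool_rot: [-1.571, 0.0, -2.92]
force: [-3.6, 0.8, 6.0]
finger_gap: 0.393
```

```bash
python3 - <<'E'
from hf import *
p,R,s=tool(); print(p,s["tool_rot"],s["clock"],s["force"],s["finger_gap"]); print(rel([.5183,-.2143,.1]))
im=viewer.read_camera("wrist"); cv2.imwrite("pics/w12z.png",cv2.resize(im[130:270,215:420,::-1],None,fx=3.9,fy=3.9,interpolation=cv2.INTER_NEAREST))
im=viewer.read_camera("scene"); cv2.imwrite("pics/s12.png",cv2.resize(im[140:260,190:310,::-1],None,fx=5,fy=5,interpolation=cv2.INTER_CUBIC))
E
```

```text
[ 0.5179024  -0.21400615  0.09900929] [-1.57081300e+00  8.79391363e-07 -2.91979763e+00] 17.0833 [-3.57447741  0.76044421  6.04629664] 0.39278537422459575
[-0.03232181 -0.09907196  0.03740978]
```

View pics/w12z.png

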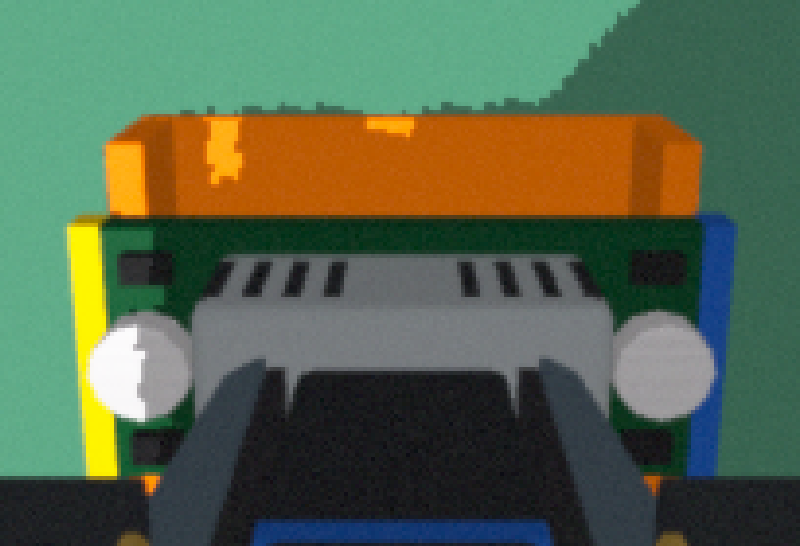

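View pics/s12.png

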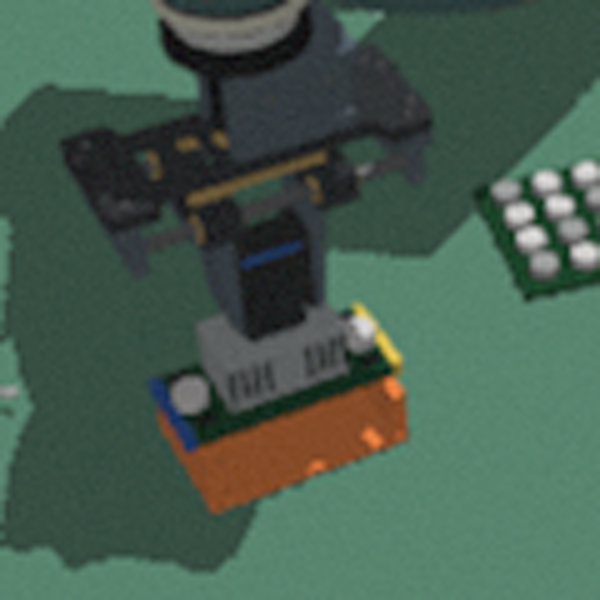

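Request:
servo_tool --commands '[{"linear": [0, -0.03, 0], "turn": 0, "hand": 3.0}, {"linear": [0, 0, 0], "turn": 0, "hand": 3.5}, {"linear": [0, 0, 0], "turn": 0, "hand": 4.0}, {"linear": [0, 0, 0], "turn": 0, "hand": 5.0}, {"linear": [0, 0, 0], "turn": 0, "hand": 6.5}, {"linear": [0, 0, 0], "turn": 0, "hand": 7.5}, {"linear": [0, 0, 0], "turn": 0, "hand": 7.5}, {"linear": [0, 0, 0], "turn": 0, "hand": 7.5}]'

```text
clock: 17.85
position: [0.5178, -0.214, 0.0988]
tool_rot: [-1.571, 0.0, -2.92]
force: [0.7, 0.1, 0.1]
finger_gap: 0.771
```

Request:
servo_tool --commands '[{"linear": [0, -0.5, 0], "turn": 0, "hand": 7.5}, {"linear": [0, -1.5, 0], "turn": 0, "hand": 7.5}, {"linear": [0, -2.5, 0], "turn": 0, "hand": 7.5}, {"linear": [0, -3.0, 0], "turn": 0, "hand": 7.5}, {"linear": [0, -3.0, 0], "turn": 0, "hand": 7.5}, {"linear": [0, -2.0, 0], "turn": 0, "hand": 7.5}, {"linear": [3.0, 0, 0], "turn": 0, "hand": 7.5}, {"linear": [3.0, 0, 0], "turn": 0, "hand": 7.5}]'

```text
clock: 18.52
position: [0.4599, -0.2274, 0.2257]
tool_rot: [-1.569, 0.002, -2.918]
force: [0.0, -0.2, 0.4]
finger_gap: 0.818
```

Request:
servo_tool --commands '[{"linear": [2.0, 0, 0], "turn": 0, "hand": 7.5}, {"linear": [0, 0, 0], "turn": 0, "hand": 7.5}, {"linear": [0, 0, 0], "turn": 0, "hand": 7.5}, {"linear": [0, 0, 0], "turn": 0, "hand": 7.5}]'

```text
clock: 18.85
position: [0.4404, -0.2317, 0.2244]
tool_rot: [-1.57, 0.001, -2.92]
force: [-0.1, 0.0, 0.6]
finger_gap: 0.823
```

```bash
python3 - <<'E'
from hf import *
import pickle
p,R,s=tool(); print(p,s["clock"],s["force"],s["finger_gap"])
c=P("wrist"); pickle.dump(c,open("w13.pkl","wb"))
im=viewer.read_camera("wrist"); cv2.imwrite("pics/w13.png",im[:,:,::-1])
cv2.imwrite("pics/w13z.png",cv2.resize(im[40:190,240:430,::-1],None,fx=4.0,fy=4.0,interpolation=cv2.INTER_NEAREST))
im=viewer.read_camera("scene"); cv2.imwrite("pics/s13f.png",im[:,:,::-1])
a=.222
def cr(L): 
    L=np.array(L); return np.c_[.5183+np.cos(a)*L[:,0]-np.sin(a)*L[:,1],-.2143+np.sin(a)*L[:,0]+np.cos(a)*L[:,1],L[:,2]]
z=lambda q:((q-[240,40]+.5)*4).round(0).tolist()
print("cradle",z(proj(None,cr([(.04,.06,.038),(.04,-.06,.038),(-.04,.06,.038),(-.04,-.06,.038)]),c)))
print("board if perfect",z(proj(None,cr([(.027,.065,.048),(.027,-.065,.048),(-.027,.065,.048),(-.027,-.065,.048)]),c)))
E
```

```text
[ 0.44038655 -0.23169226  0.22435013] 18.85 [-0.0824396   0.03014267  0.59112436] 0.8229113679364809
cradle [[93.0, 142.0], [528.0, 142.0], [107.0, 435.0], [514.0, 435.0]]
board if perfect [[70.0, 189.0], [551.0, 190.0], [81.0, 393.0], [540.0, 393.0]]
```

View pics/w13z.png

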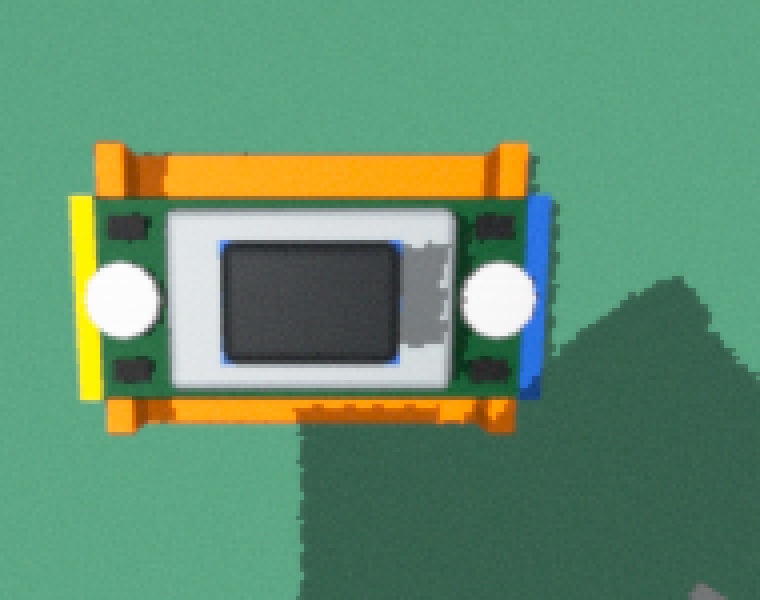

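View pics/s13f.png

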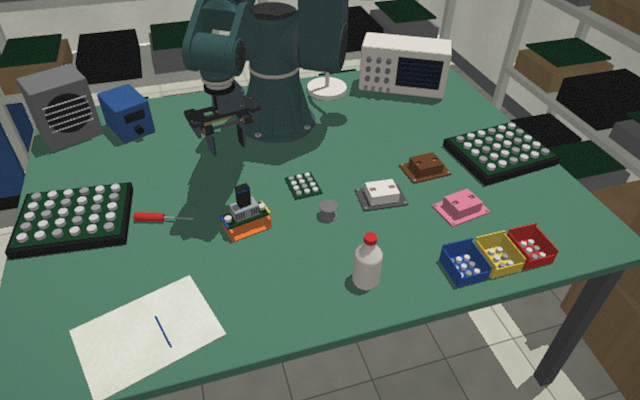

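```bash
python3 - <<'E'
from h import *
s=status.read_state(); print(s["clock"],s["force"],s["position"]); print(manip.close_job())
E
```

```text
18.95 [0.28182175 0.59101113 0.21727176] [ 0.44054878 -0.23151033  0.22401555]
the job is handed in; nothing more can be done
None
```

The sensor head is out of the white socket and standing upright in the orange cradle, released. I handed the job in at 18.95 s of the 48 s allowed.

- **First click:** I pushed the handle about 14 mm towards the blue end, with a peak reading of about 14 N sideways. After I let go, the head stayed leaning. The wrist picture gave about 0.13 rad; the scene picture gave 0.11 to 0.12 rad, at or near the lower end of the clicked range.
- **Second click:** I pushed back towards yellow. The first measurement then showed the head 7.8 mm up, still leaning about 0.01 rad, which is borderline for a stuck blue pin. So I pushed again, 2 to 3 mm farther. That met only about 2 N, and the head then stood level.
- **Lift and placing:** It lifted out with only its own weight on the wrist (3 to 4 N). When I set it down, the wrist reading rose to about 6 N upward, roughly 10 N of contact.

**Last checks:**
- The board is level, with an end on each wall. It is centred along its length to about 0.3 mm.
- It sits about 1.6 mm off-centre across the cradle, towards the robot. I left that, as a nudge would have risked more than it gained.
- The gripper is clear and touches nothing. The panel, reel, bottle, screwdriver and look-alike sockets look to be where they started in the last scene picture; I did not re-measure them.

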